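Hold the light-box shutter at half travel

ROBOT

A 6-joint arm with a two-finger parallel gripper is mounted at the origin on a cart in front of the work surface, level with it; the furniture and walls round the work are solid. World frame = base frame: x ahead of the robot, y to its left, z up, the work surface at z = 0. Lengths are in m, angles in rad, forces in N, time in s.
With the tool pointing down it reaches from about 0.3 to 0.875 m from the base axis. Payload 4.2 kg.
Tool frame: the origin (TCP) lies midway between the tips of the shut fingers; the grasp point (between the pads) lies 19 mm behind it (env.tcp_to_grasp is the z of the grasp point in the tool frame, in m); z points along the fingers, y is the line along which they close (so a half turn about z gives the same grasp; the last joint's range is limited). The gripper opens to 85 mm and grips with 20 to 120 N. Pads are 22 mm wide; open, the fingers measure 114 mm over their backs; the gripper's body (76 mm by 85 mm) begins 54 mm behind the grasp point. The pads swing forward as they close: fully open they stand 13 mm farther back than shut.
Start: joints at [1.226, 0.32, 1.565, -0, 1.257, -0.02], TCP at [0.183, 0.545, 0.231] pointing down, gripper open.
Joint ranges: [-3.11, 3.11], [-0.84, 2.01], [0.21, 2.61], [-1.34, 4.49], [0.05, 2.63], [-2.56, 2.56]. Speed limits (rad/s): [2.57, 2.57, 3.14, 3.14, 3.14, 3.14].

INTERFACE

Orientations are given as a unit quaternion [x, y, z, w].
In Python, from cell import env gives the robot as it stands. Calls block until the motion is done:
- env.movep(position, orientation): joint-space move of the TCP to a pose.
- env.move_l(position, velocity=0.15, attitude=None): straight line of the TCP; attitude=None keeps the orientation; velocity is the mean speed in m/s.
- env.movej(angles): joint-space move.
- env.open() and env.grab(grip_force=None): open the fingers fully, or close them until they stop; grip_force is the grip in N (None keeps the last).
- env.hold(seconds).
- env.ik(position, orientation): joint angles nearest the present ones, or None.
- env.observe(): the state.
- env.grab_frame(name): name is "scene" or "top" or "wrist"; returns the picture (420x560x3 uint8, red, green, blue); there is no depth.
- env.camera_info(name): a dict with "K" (3x3 intrinsics, pixels), "R" (3x3) and "t" (3): a world point X has camera coordinates R X + t. Camera axes: x right, y down, z forward; pixel columns grow to the right and rows downward; lengths in m; the calibration is good to about 2 mm. A picture is of the moment at which its call begins: read the wrist's pose just before it. camera_info takes no time and is no camera call; for the wrist camera it gives the pose at the moment of the call.
A pose or a line that the arm cannot do raises env.MotionError and nothing moves.
- env.hand_in(): hands the job in; it is judged then, once.
The state is a dict: "time": time; "qpos": joint angles; "dq": joint speeds; "tau": joint torques, N m; "ee_pos": TCP position; "tcp_rot": TCP orientation; "contact_force": force on the tool from outside, world axes, zero at the start; "torque": the same for the moment, N m; "opening": opening from 0.0 (shut) to 1.0 (fully open); "gripper_force": force on a finger pad.
Only numpy, scipy, OpenCV 4.12 (cv2) and the standard library are available. Lean on these libraries where they do the work, as an engineer would, in place of code of your own. Each camera call takes 0.05 s, during which the arm holds its last target. There are 200 camera calls.

TASK

Set the light box on the bench to half aperture: by its orange fin, slide the sprung shutter open, away from its spring barrel, until you feel it come gently up against the brass stop, then ease it back to half of the travel it had between shut and stop, without ever letting it snap back. Finish while holding it there still and against the spring; do not let go. Leave the petri dish, the beaker and the timer beside the box undisturbed.

Things in the scene. Friction and masses are not known exactly. Their poses are not given: they have to be found in the camera images.
- lightbox: White light box fixed to the bench, 140 mm (x) by 275 mm (y) by 40 mm high, dark deck plate on top, two aluminium rails along y at x = +-53 mm whose tops are at z = 51 mm. Origin on the bench level; along y the box runs from -180 to +95 mm, x is centred. The shutter slides along the box's +y axis to open; at the -y end lies a steel spring barrel at x = -30 mm (y -174 to -102 mm, top at z = 54 mm). The box stands in a different place and yaw every time.
- shutter (a joint): Opening of the black shutter plate along the box's +y axis, in m: 0 = shut, where its return spring always takes it and where it starts. The pull needed is about 1.9 N at 0 and rises by 160 N per m (about 7 N at 30 mm, 12.5 N at 66 mm), and 0.4 N of friction. The shutter meets the stop when this value equals the y of stop_face in the box's frame, 46 to 66 mm, different every time; half travel is half of that value.
- shutter_fin (a point): Centre of the grip part of the orange upright fin on the shutter, 71 mm above the bench; it moves with the shutter and lies at x = 0, y = -42 mm + opening in the box's frame. The fin is 12 mm thick along y, 36 mm wide along x; its top is 20 mm above this point and the shutter plate, with a 2 mm raised pad round the fin's foot, is 25 mm below it (46 mm above the bench). Free on both sides to be pinched from above. Its axes are those of the box.
- stop_face (a point): Middle of the rubber-padded face, looking to the box's -y, of the adjustable brass stop (22 x 20 x 16 mm) that is clamped on the rail at x = +50 mm of the box, 59.5 mm above the bench, its top 8 mm higher. A steel ear on the shutter, 14 mm long along y, meets this face; the rubber gives a little. The stop itself is immovable, but its place along the rail differs every time. Its axes are those of the box.
- dish: Bystander: petri dish, 57 mm across, 14 mm high, loose on the bench on the -x side of the light box; origin at the centre of its underside.
- beaker: Bystander: glass beaker, 54 mm across, 68 mm high, loose on the bench on the +x side of the light box; origin at the centre of its underside.
- timer: Bystander: white timer, 62 x 62 x 14 mm, loose on the bench on the -x side of the light box; origin at the centre of its underside.
- stop: The brass stop as a whole; its origin is the stop_face point.

How it is judged:
On the way:
1. the shutter is drawn open until it bears on the stop (contact force between stop and lightbox above 1 N), for 0.1 s.
At the end, for the whole second after the job is handed in: The shutter's opening is half of the stop's distance within about 4 mm, it is at rest (under 10 mm/s), and the fingers still hold it (over 3 N of contact) (((y of stop_face in the frame of lightbox between 0.04 and 0.048 m and value of joint shutter between 0.019 and 0.028 m) or (y of stop_face in the frame of lightbox between 0.048 and 0.05 m and value of joint shutter between 0.02 and 0.029 m) or (y of stop_face in the frame of lightbox between 0.05 and 0.052 m and value of joint shutter between 0.021 and 0.03 m) or (y of stop_face in the frame of lightbox between 0.052 and 0.054 m and value of joint shutter between 0.022 and 0.031 m) or (y of stop_face in the frame of lightbox between 0.054 and 0.056 m and value of joint shutter between 0.023 and 0.032 m) or (y of stop_face in the frame of lightbox between 0.056 and 0.058 m and value of joint shutter between 0.024 and 0.033 m) or (y of stop_face in the frame of lightbox between 0.058 and 0.06 m and value of joint shutter between 0.025 and 0.034 m) or (y of stop_face in the frame of lightbox between 0.06 and 0.062 m and value of joint shutter between 0.026 and 0.035 m) or (y of stop_face in the frame of lightbox between 0.062 and 0.064 m and value of joint shutter between 0.027 and 0.036 m) or (y of stop_face in the frame of lightbox between 0.064 and 0.07 m and value of joint shutter between 0.028 and 0.037 m)) and velocity of joint shutter between -0.01 and 0.01 m/s and contact force between the fingers and lightbox above 3 N); the arm keeps its last pose, push and grip.
It fails at once if the shutter is let snap back (faster than 0.4 m/s towards shut) (velocity of joint shutter below -0.4 m/s).
It fails at once if the shutter is rammed against the stop (over 45 N) (contact force between stop and lightbox above 45 N).
It fails at once if the petri dish is disturbed (moved over 15 mm) (distance of dish from where it was at the start of the episode above 0.015 m).
It fails at once if the beaker is disturbed (moved over 15 mm) (distance of beaker from where it was at the start of the episode above 0.015 m).
It fails at once if the timer is disturbed (moved over 15 mm) (distance of timer from where it was at the start of the episode above 0.015 m).
It also fails if it takes over 40 s, if anything falls off the work surface, if the arm or the gripper's body presses on something with over 40 N, if the wrist force passes 120 N, or if a joint passes its speed limit or range.

## Working session

There is one attempt and no reset: what is moved stays moved. The work goes in short steps, each a Python script; the robot and the scene stay as the last script left them, time stands still between calls to the robot, and variables do not carry over. Pictures are saved under pics/ and viewed, at most 10 in all, crops included, and the job is handed in when it is done.

```bash
mkdir -p pics; python3 - <<'E'
from cell import env
import cv2
for n in("top","scene"):
    cv2.imwrite(f"pics/{n}0.png",env.grab_frame(n)[:,:,::-1])
    c=env.camera_info(n);print(n,c["K"].tolist(),c["R"].round(4).tolist(),c["t"].round(4).tolist())
o=env.observe();print(o["time"],o["tcp_rot"],env.tcp_to_grasp)
E
```

```text
top [[481.1189128442626, 0.0, 278.46297555390146], [0.0, 481.1189128442626, 210.026030874036], [0.0, 0.0, 1.0]] [[0.0094, -0.9998, 0.0159], [-0.9922, -0.0113, -0.1245], [0.1246, -0.0146, -0.9921]] [-0.0951, 0.549, 0.9307]
scene [[411.5480282652281, 0.0, 276.60358878589057], [0.0, 411.5480282652281, 214.06703561482516], [0.0, 0.0, 1.0]] [[-0.6706, -0.7418, 0.0018], [-0.4509, 0.4057, -0.795], [0.589, -0.534, -0.6066]] [0.3089, 0.3356, 0.5152]
0.1 [ 1.61700713e-01  9.86839528e-01 -7.75930889e-04 -1.52556289e-04] -0.0187
```

View pics/top0.png

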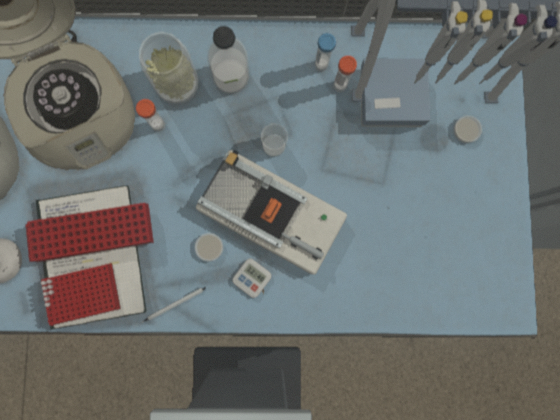

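View pics/scene0.png

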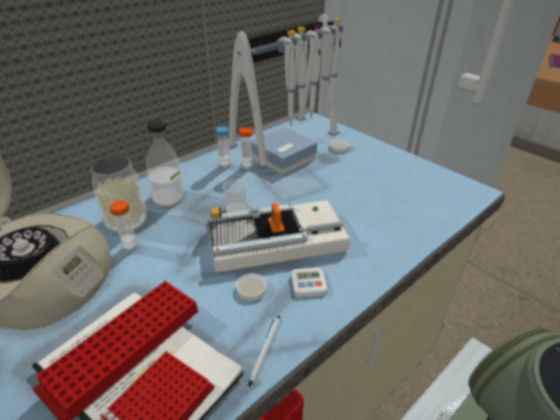

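The top view shows the box with its barrel at the lower right (~305,245), the fin at ~(271,210) and the stop at ~(232,158). The dish is at (208,247), the timer at (252,278) and the beaker at (274,140). Next I'll enlarge the box to read its corners.

```bash
python3 - <<'E'
import cv2
a=cv2.imread("pics/top0.png")[140:285,185:360]
cv2.imwrite("pics/c1.png",cv2.resize(a,None,fx=4,fy=4,interpolation=cv2.INTER_CUBIC))
E
```

```text
(no output)
```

View pics/c1.png

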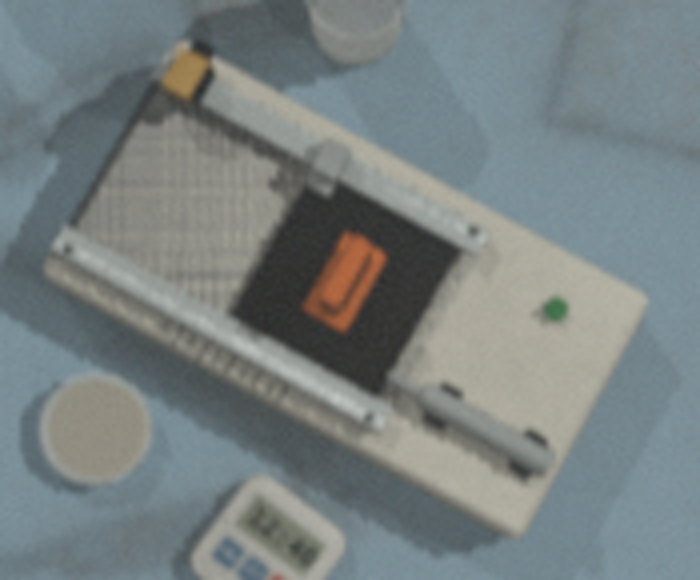

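The crop (x4, offset 185,140) shows the top corners at (648,298), (520,527), (48,258) and (180,42). The fin top is at ~(348,270) and the brass stop top at ~(186,74), with its rubber edge at ~(203,82).

```bash
cat > h.py <<'E'
import numpy as np
from cell import env
def ray(cam,u,v,z):
    K,R,t=(np.array(cam[k]) for k in("K","R","t"))
    d=R.T@np.linalg.inv(K)@[u,v,1]; c=-R.T@t
    return c+d*(z-c[2])/d[2]
E
python3 - <<'E'
from h import *
from scipy.optimize import least_squares
c=env.camera_info("top")
P=lambda u,v,z:ray(c,185+u/4-.375,140+v/4-.375,z)[:2]
m=np.array([P(648,298,.04),P(520,527,.04),P(48,258,.04),P(180,42,.04)])
b=np.array([[.07,-.18],[-.07,-.18],[-.07,.095],[.07,.095]])
R=lambda a:np.array([[np.cos(a),-np.sin(a)],[np.sin(a),np.cos(a)]])
r=least_squares(lambda p:(b@R(p[2]).T+p[:2]-m).ravel(),[.5,0,-.5]);p=r.x
print(p,(r.fun.reshape(4,2)*1e3).round(1).tolist())
print([round(np.linalg.norm(m[i]-m[(i+1)%4]),4) for i in range(4)])
B=lambda q:((q-p[:2])@R(p[2])).round(4)
print("fin top",B(P(348,272,.091)),"stop top c",B(P(186,74,.0675)),"stop face edge",B(P(205,83,.0675)))
print("fin world",R(p[2])@[0,-.042]+p[:2])
E
```

```text
[ 0.57076363 -0.03841256 -0.50389676] [[2.5, -4.1], [-5.9, -0.6], [-4.0, 4.5], [7.4, 0.2]]
[np.float64(0.1309), np.float64(0.2696), np.float64(0.1279), np.float64(0.2688)]
fin top [-0.0025 -0.0439] stop top c [0.0463 0.0751] stop face edge [0.047  0.0647]
fin world [ 0.55048428 -0.07519228]
```

```bash
cat >> h.py <<'E'
p=np.array([.57076,-.03841,-.5039])
def W(x,y): 
    a=p[2]; return np.array([np.cos(a)*x-np.sin(a)*y,np.sin(a)*x+np.cos(a)*y])+p[:2]
phi=(np.pi+p[2])/2
Q=[np.cos(phi),np.sin(phi),0,0]
E
python3 - <<'E'
from h import *
import cv2,json
env.movep([*W(0,-.042),.2],Q)
c=env.camera_info("wrist");f=env.grab_frame("wrist")
cv2.imwrite("pics/w1.png",f[:,:,::-1]);json.dump({k:np.array(c[k]).tolist() for k in "KRt"},open("w1.json","w"))
o=env.observe();print(o["time"],o["ee_pos"],o["qpos"],o["contact_force"])
E
```

```text
2.7083 [ 0.55059509 -0.07438618  0.20003648] [-1.55108269e-01  3.10984735e-01  1.65921933e+00  2.27328616e-04
  1.17135956e+00 -1.22327336e+00] [-0.52932562 -0.02767857 -0.45817442]
```

View pics/w1.png

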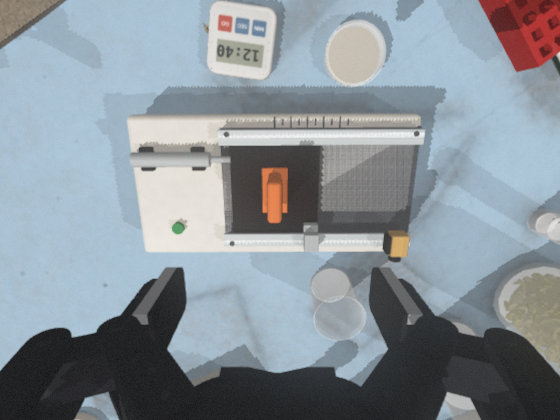

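The wrist view shows the shut shutter, the fin top at ~(274,200), the stop's top at ~(398,243) with its face edge at ~u 386, and the ear's +y edge at ~u 318. The box's top corners are near (130,117), (420,117), (408,250) and (147,250).

```bash
python3 - <<'E'
from h import *
import json
c=json.load(open("w1.json"));R=np.array(c["R"]);print("cam",(-R.T@c["t"]).round(3),R.round(2).tolist())
def B(u,v,z):
    q=ray(c,u,v,z)[:2]-p[:2];a=p[2]
    return (np.array([np.cos(a)*q[0]+np.sin(a)*q[1],-np.sin(a)*q[0]+np.cos(a)*q[1]])*1e3).round(1)
for n,u,v,z in [("c--",130,117,.04),("c-+",420,117,.04),("c++",408,250,.04),("c+-",147,250,.04),("fin",274.5,200,.091),("finL",267,200,.091),("finR",282,200,.091),("stopc",398,242,.0675),("face",387,242,.0675),("ear",318,237,.0675),("ear60",318,237,.0595)]: print(n,B(u,v,z))
E
python3 -c "
import cv2
a=cv2.imread('pics/w1.png')[150:270,240:420]
cv2.imwrite('pics/c2.png',cv2.resize(a,None,fx=4,fy=4,interpolation=cv2.INTER_CUBIC))"
```

```text
cam [ 0.482 -0.036  0.343] [[0.48, 0.88, -0.0], [0.83, -0.46, 0.3], [0.27, -0.15, -0.95]]
c-- [ -70.5 -175.8]
c-+ [-70.8  90. ]
c++ [62.6 95.8]
c+- [  63.  -176.7]
fin [ -6.2 -43. ]
finL [ -6.2 -49.2]
finR [ -6.2 -36.8]
stopc [41.5 73. ]
face [41.5 62.6]
ear [36.5 -2.5]
ear60 [39.9 -1.4]
```

View pics/c2.png

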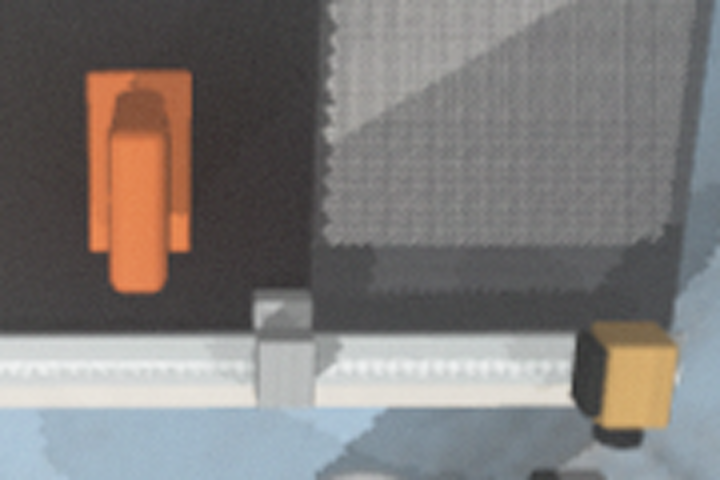

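```bash
cat >> h.py <<'E'
p[:2]=W(-.004,-.001)
yb=np.array([-np.sin(p[2]),np.cos(p[2]),0])
def S():
    o=env.observe(); e=np.array(o["ee_pos"]);F=np.array(o["contact_force"])
    return round(o["time"],2),"y %.2f x %.2f z %.2f"%(((e-[*p[:2],0])@yb)*1e3,((e-[*p[:2],0])@[yb[1],-yb[0],0])*1e3,e[2]*1e3),"Fy %.1f Fx %.1f Fz %.1f"%(F@yb,F@[yb[1],-yb[0],0],F[2]),round(o["opening"],3),o["gripper_force"]
E
python3 - <<'E'
from h import *
env.move_l([*W(0,-.042),.12])
env.move_l([*W(0,-.042),.056],.06); print(S())
env.grab(60); print(S())
for d in (.008,.016):
    env.move_l([*W(0,-.042+d),.056],.03); print(d,S())
import cv2
cv2.imwrite("pics/w2.png",env.grab_frame("wrist")[:,:,::-1])
E
```

```text
(4.61, 'y -41.89 x 0.32 z 56.39', 'Fy 0.3 Fx -0.5 Fz -0.2', 1.007, 0.0)
(5.28, 'y -42.28 x 0.01 z 56.16', 'Fy -1.7 Fx -1.1 Fz 2.6', 0.131, 58.4838992357254)
0.008 (5.69, 'y -33.84 x -0.01 z 56.16', 'Fy -2.8 Fx -0.6 Fz 4.1', 0.128, 58.83390963077545)
0.016 (6.11, 'y -25.88 x -0.05 z 56.15', 'Fy -4.0 Fx -0.8 Fz 5.0', 0.133, 59.02157664299011)
```

View pics/w2.png

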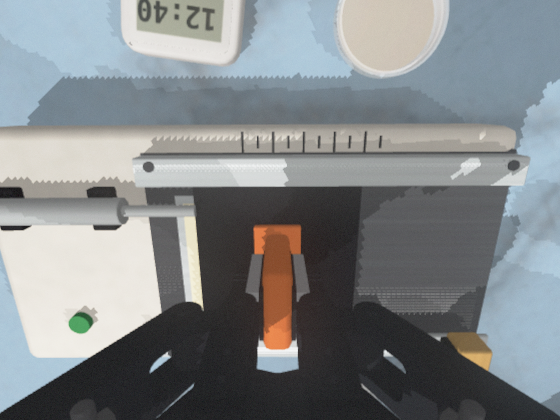

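The fin is pinched squarely and the shutter is following, with the plate uncovering the light strip on the left. I'll continue towards the stop, watching the force.

```bash
python3 - <<'E'
from h import *
def go(d,v):
    env.move_l([*W(0,-.042+d),.056],v)
    return -np.array(env.observe()["contact_force"])@yb
go(.042,.03); print(S())
d=.042
while d<.072:
    d+=.001; F=go(d,.015); print(round(d*1e3),round(F,1),S()[1])
    if F>1.9+160*d+.4+5: break
env.hold(.3); print(S())
E
```

```text
(7.17, 'y -1.06 x -0.22 z 56.12', 'Fy -8.3 Fx -0.7 Fz 7.0', 0.136, 59.249977469444275)
43 8.4 y -0.15 x -0.19 z 56.15
44 8.1 y 0.77 x -0.21 z 56.15
45 8.9 y 1.73 x -0.21 z 56.13
46 9.1 y 2.67 x -0.20 z 56.16
47 9.4 y 3.61 x -0.23 z 56.12
48 9.7 y 4.57 x -0.21 z 56.14
49 9.1 y 5.53 x -0.23 z 56.15
50 9.9 y 6.48 x -0.22 z 56.15
51 10.3 y 7.45 x -0.26 z 56.13
52 10.8 y 8.39 x -0.24 z 56.13
53 10.4 y 9.35 x -0.26 z 56.13
54 9.3 y 10.32 x -0.25 z 56.14
55 11.1 y 11.25 x -0.26 z 56.13
56 10.9 y 12.20 x -0.26 z 56.16
57 10.9 y 13.15 x -0.27 z 56.14
58 10.7 y 14.12 x -0.29 z 56.13
59 11.7 y 15.08 x -0.29 z 56.13
60 11.3 y 16.01 x -0.29 z 56.15
61 11.5 y 16.95 x -0.28 z 56.14
62 10.7 y 17.93 x -0.30 z 56.15
63 11.0 y 18.85 x -0.30 z 56.13
64 12.1 y 19.81 x -0.31 z 56.12
65 11.7 y 20.78 x -0.30 z 56.13
66 13.5 y 21.46 x -0.33 z 56.13
67 16.3 y 21.51 x -0.32 z 56.15
68 20.3 y 21.55 x -0.38 z 56.13
(13.97, 'y 21.51 x -0.38 z 56.12', 'Fy -19.4 Fx 0.4 Fz 9.1', 0.132, 59.81863260269165)
```

The stop was felt at a travel of about 63.7 mm, which agrees with the pictures. Half of that is 31.9 mm, so I'll ease back to y ≈ -10.4.

```bash
python3 - <<'E'
from h import *
import cv2
yd=21.47-63.75/2; cmd=yd+.5
for i in range(3):
    env.move_l([*W(0,cmd/1e3),.056],.03 if i==0 else .01); env.hold(.3); s=S(); print(cmd,s)
    cmd+=yd-float(s[1].split()[1])
cv2.imwrite("pics/w3.png",env.grab_frame("wrist")[:,:,::-1])
E
```

```text
-9.905000000000001 (15.62, 'y -10.79 x -0.14 z 56.15', 'Fy -8.7 Fx 0.1 Fz 6.5', 0.131, 59.479056000709534)
-9.520000000000003 (16.18, 'y -10.36 x -0.15 z 56.15', 'Fy -7.4 Fx -0.2 Fz 6.0', 0.132, 59.48131799697876)
-9.565000000000005 (16.73, 'y -10.37 x -0.17 z 56.13', 'Fy -7.2 Fx -0.4 Fz 5.4', 0.133, 59.48975443840027)
```

View pics/w3.png

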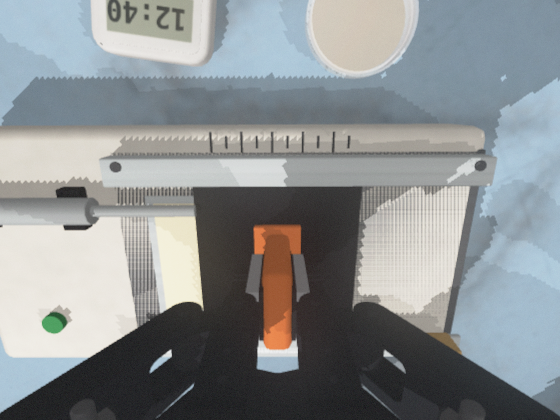

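The fin is still squarely held in the same place between the pads (u≈277), so it hasn't slipped. The force of 7.2 N matches about 32 mm of opening, and the dish and timer haven't been touched.

```bash
python3 -c "
from cell import env
env.hold(.3);print(env.hand_in())"
```

```text
the job is handed in; nothing more can be done
None
```

I opened the shutter to the stop at about 63.7 mm of travel, eased it back to about 31.9 mm (half), and handed in with the fin still gripped there; no verdict was returned, and I saw no sign of disturbing the dish or timer but did not re-check the beaker.

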